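# Isolate the test bench and open its control cabinet

### The arm

A 6-joint arm with a two-finger parallel gripper is mounted at the origin on the work surface. World frame = base frame: x ahead of the robot, y to its left, z up, the work surface at z = 0. Lengths are in m, angles in rad, forces in N, time in s.
With the tool pointing down it reaches from about 0.25 to 0.775 m from the base axis. Payload 4 kg.
Tool frame: the origin (TCP) lies midway between the tips of the shut fingers; the grasp point (between the pads) lies 19 mm behind it (grip_point_offset is the distance from the TCP to the grasp point, in m); z points along the fingers, y is the line along which they close (so a half turn about z gives the same grasp; the last joint's range is limited). The gripper opens to 94 mm and grips with 3 to 60 N. Pads are 16 mm wide; open, the fingers measure 119 mm over their backs; the gripper's body (75 mm by 177 mm) begins 78 mm behind the grasp point.
Start: joints at [-1.382, 0.087, 1.371, -0, 1.684, -0.103], TCP at [0.158, -0.527, 0.206] pointing down, gripper open.
Joint ranges: [-3.1, 3.1], [-0.76, 2.03], [0.27, 2.55], [-1.08, 4.22], [0.17, 2.65], [-2.57, 2.57]. Speed limits (rad/s): [2.79, 2.79, 3.14, 3.14, 3.14, 3.14].

### API

Orientations are given as [roll, pitch, yaw] about the fixed x, y, z axes, in that order (R = Rz(yaw) Ry(pitch) Rx(roll)).
In Python, from bench import * gives the robot as it stands.
- The arm moves only by the tool carry_out, never from a script. Its argument "commands" is a list of rows, each a list of 6 numbers: the shift along the tool's x, y, z in m, then the turn, a rotation vector about the tool's x, y, z in rad. In form: [[tx, ty, tz, rx, ry, rz], ...]. A call has exactly 5 rows; each row is the pose to reach, as a shift and turn from the pose commanded when the call began, along the tool's axes at that moment; what a row does not reach only later rows make up. A row lasts 1/10 s, in which the tool goes at most 50 mm and 8.59 degrees, less where a joint would pass 70% of its speed; a pose out of reach is approached as far as the arm can. A call with a gripper value outside its range is refused whole. "jaw" is the opening, from 0 (shut) to 1 (fully open), set as the call begins (left out, the last holds). The fingers move at their own pace and stop on an object; the grip force is fixed at half the most. Time passes only in rows, so rows that repeat a pose let the fingers close, or fill a call up. It gives the time, the measured TCP pose, the force, the opening and the grip force at its end, in the units of the state.
- get_obs(): the state, without advancing time (a new reading comes with each control period).
- snapshot(name): name is "scene" or "top" or "wrist"; returns a dict with "img" (384x512x3 uint8, red, green, blue), "range_z" (384x512 float32, m along the optical axis (not along the pixel's ray), 0 where there is no reading), "fx", "fy", "cx", "cy" (pixels), "R" (3x3) and "t" (3): a world point X has camera coordinates R X + t. Camera axes: x right, y down, z forward; pixel columns grow to the right and rows downward; lengths in m; the calibration is good to about 2 mm. A picture is of the moment at which its call begins.
- close_job(): hands the job in; it is judged then, once.
The state is a dict: "time": time; "joint_positions": joint angles; "qvel": joint speeds; "joint_torque": joint torques, N m; "tool_pos": TCP position; "ee_rot": TCP orientation; "wrist_force": force on the tool from outside, world axes, zero at the start; "wrist_torque": the same for the moment, N m; "width": finger opening in m; "finger_force": force on a finger pad.
Only numpy, scipy, OpenCV 4.12 (cv2) and the standard library are available. Lean on these libraries where they do the work, as an engineer would, in place of code of your own. Each camera call takes 0.05 s, during which the arm holds its last target. There are 200 camera calls.

### The job

Isolate the test bench for service: turn the isolator lever on top of the control cabinet from ON fully to OFF, so that it rests in its OFF detent pointing straight out over the cabinet's front. Then swing the cabinet door wide open, about square to the cabinet front or further, and leave it there with the lever still at OFF. Do not turn the small flow knob and leave the wrench, can and brass fitting where they are.

Things in the scene. Friction and masses are not known exactly. Their poses are not given: they have to be found in the camera images.
- cabinet: Fixed blue steel control cabinet on the bench, 200 deep (x), 260 wide (y), 190 mm high, door on its -x side facing the robot. Origin: on the bench under the middle of the front plane (= the door's back), so it spans x 0 to 200, y -130 to 130 mm of its own frame; z up. On its flat top, rear right (x 155, y -75), a fixed round gauge 52 wide, 24 high.
- isolator (a joint): Lever angle about its vertical axis. 1.571 = ON: lever points along the cabinet's -y, parallel to the front, and its cam blocks the door's hasp pin: the door stays shut. 0 = OFF: along its -x, straight out over the front. ON to OFF is clockwise from above. Stops at both; an over-centre spring holds it at either (up to 0.25 N m; none at mid-turn, beyond which it pulls on to the other stop).
- isolator_axis (a point): Point on the isolator lever's turning axis, 32 mm above the cabinet's top (lever mid-height); at x 40, y 30 mm of the cabinet's frame. The lever's round hub here is black, 40 mm in diameter, its top 44 mm above the cabinet's top.
- isolator_grip (a point): Point on the lever's centre line where to hold it, 85 mm from the axis, at mid-height of the lever. The lever is a straight black bar that reaches 105 mm from the axis, 14 mm wide and 20 mm high; its underside is 22 mm and its top 42 mm above the cabinet's top. Free space around it here.
- door (a joint): Door's opening angle: 0 shut, 1.571 square to the front, 1.9 the stop. Hinged at the cabinet's left (+y) front edge; the free edge (-y) swings out towards the robot, then to the left. Light friction (0.06 N m) holds it where it is left. Dark steel, 258 wide, 184 high, 14 mm thick, about 0.7 kg.
- door_handle (a point): Where to take the door's handle from above: an upright round steel bar, 11 mm in diameter, 100 mm long, its axis 35 mm out from the door's face, its top 4 mm below the cabinet's top. The point is on the bar's axis, 20 mm below the cabinet's top, 205 mm along the door from the hinge, 49 mm from the cabinet's front plane. 8 mm stems 17 and 93 mm below the cabinet's top join the bar to the door.
- door_hinge (a point): Point on the door's vertical hinge axis, 20 mm below the cabinet's top (the height of the handle point); x 0, y 130 mm of the cabinet's frame.
- hasp_pin (a point): Top of the upright steel pin (8 mm thick, top 20 mm above the cabinet's top) of the door's hasp. It ends a flat strap 10 mm wide on the door's top edge that runs back over the cabinet's top, 66 mm from the hinge, pin 60 mm behind the front plane. It moves with the door. At ON a small steel cam under the lever's hub stands in its way; at OFF it passes freely, under the lever.
- flow_knob_mark (a point): Mark on the rim of the small black flow knob, 12 mm off its axis; it moves when the knob is turned. The knob (36 mm wide, on a base 60 mm wide, 44 mm high over all) stands at the left rear of the cabinet's top, x 145, y 80 mm of the cabinet's frame. Not to be turned.
- wrench: Steel wrench lying flat on the bench; origin under its middle, along its x. Leave alone.
- oil_can: Closed can, 60 mm in diameter, 120 mm high, upright; origin at its underside. Leave alone.
- fitting: Brass pipe fitting, a stepped round piece 32 mm wide at the foot and 36 mm high, upright; origin at its underside. Leave alone.

How it is judged:
By the outcome, as a careful person would: the job done as asked, in the order asked, and still so for the second after the job is handed in, with the robot touching nothing.
It also fails if it takes over 62 s, if anything falls off the work surface, if the arm or the gripper's body presses on something with over 40 N, if the wrist force passes 120 N, or if a joint passes its speed limit or range.

## Working session

There is one attempt and no reset: what is moved stays moved. The work goes in short steps, Python scripts to look and compute and a tool call to move; the robot and the scene stay as the last step left them, time stands still between calls to the robot, and variables do not carry over. Pictures are saved under pics/ and viewed, at most 10 in all, crops included, and the job is handed in when it is done.

Besides the shell and the picture viewer there is one more tool, called after "Request:" in YAML: its name, and indented under it one key for each argument. carry_out: Moves the arm, as the interface text tells. Its arguments: {"type":"object","properties":{"commands":{"type":"array","items":{"type":"array","items":{"type":"number"}}},"jaw":{"type":"number"}},"required":["commands"]}

```bash
mkdir -p pics; ls
python3 - <<'E'
from bench import *
import cv2,numpy as np,pickle
o=get_obs();print({k:np.round(v,3) for k,v in o.items()})
d={}
for n in("scene","top"):
    s=snapshot(n);d[n]=s;cv2.imwrite(f"pics/{n}0.png",s["img"][:,:,::-1])
    print(n,s["fx"],s["cx"],s["cy"],np.round(s["R"],3).tolist(),np.round(s["t"],3), (-s["R"].T@s["t"]).round(3))
pickle.dump(d,open("s0.pkl","wb"))
E
```

```text
pics
{'time': np.float64(0.0), 'joint_positions': array([-1.382,  0.088,  1.372, -0.   ,  1.684, -0.103]), 'qvel': array([-0.   , -0.   , -0.   , -0.   , -0.001, -0.001]), 'joint_torque': array([-1.0000e-03, -3.4019e+01, -3.0243e+01,  7.2000e-02,  3.3000e-02,
       -0.0000e+00]), 'tool_pos': array([ 0.158, -0.526,  0.204]), 'ee_rot': array([-3.139, -0.   ,  0.292]), 'wrist_force': array([ 0.369, -1.018,  0.311]), 'wrist_torque': array([-0.008,  0.001,  0.017]), 'finger_force': np.float64(0.0), 'width': np.float64(0.094)}
scene 454.3997777241202 266.05310256456573 198.11109675166014 [[0.999, 0.052, -0.009], [0.032, -0.739, -0.673], [-0.042, 0.671, -0.74]] [-0.66   0.046  1.21 ] [ 0.709 -0.744  0.92 ]
top 438.6013296554064 249.63893577189822 193.07490347751923 [[0.002, -1.0, 0.007], [-0.993, -0.002, -0.122], [0.122, -0.006, -0.993]] [-0.065  0.673  1.273] [ 0.512 -0.056  1.346]
```

View pics/scene0.png

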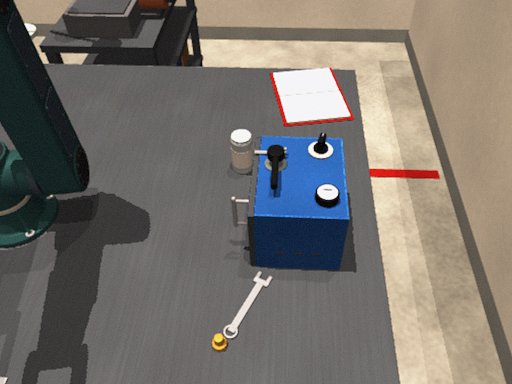

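View pics/top0.png

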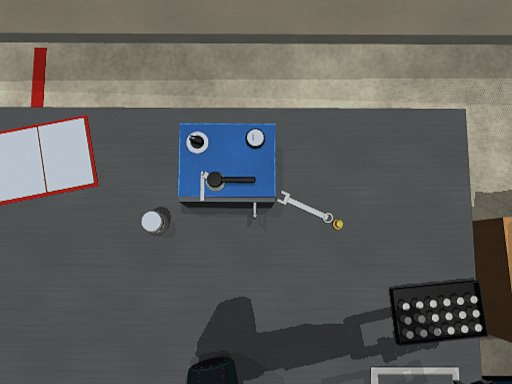

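The scene shows the cabinet (blue top, px 255–347 × 140–215), with the lever hub at about (276,153) and lever tip at (275,187). The handle is at (240,210) and the can at (241,150). In the top view the cabinet top spans (180–275, 124–199), the hub is at (215,180), the lever tip at (255,180), the handle at (254,209) and the can at (152,222), close to the door's swing.

```bash
cat > h.py <<'E'
import numpy as np,cv2
def ray(s,uv):
    uv=np.atleast_2d(uv).astype(float)
    d=np.c_[(uv[:,0]-s["cx"])/s["fx"],(uv[:,1]-s["cy"])/s["fy"],np.ones(len(uv))]@s["R"]
    return -s["R"].T@s["t"],d
def plane(s,uv,z):
    c,d=ray(s,uv);return c+d*((z-c[2])/d[:,2])[:,None]
def tri(sa,ua,sb,ub):
    ca,da=ray(sa,ua);cb,db=ray(sb,ub);da=da[0];db=db[0]
    k=np.linalg.lstsq(np.c_[da,-db],cb-ca,rcond=None)[0]
    p,q=ca+k[0]*da,cb+k[1]*db;return (p+q)/2,np.linalg.norm(p-q)
def cloud(s):
    v,u=np.mgrid[:384,:512];z=s["range_z"]
    c,d=ray(s,np.c_[u.ravel(),v.ravel()]);P=c+d*z.ravel()[:,None]
    P[z.ravel()==0]=np.nan;return P.reshape(384,512,3)
def proj(s,X):
    c=s["R"]@np.asarray(X)+s["t"];return np.array([s["fx"]*c[0]/c[2]+s["cx"],s["fy"]*c[1]/c[2]+s["cy"]])
E
python3 - <<'E'
from h import *;import pickle
d=pickle.load(open("s0.pkl","rb"));t,s=d["top"],d["scene"]
C={}
for n in d:
    S=d[n];P=cloud(S);hsv=cv2.cvtColor(S["img"],cv2.COLOR_RGB2HSV);C[n]=P
    blue=(hsv[...,0]>100)&(hsv[...,0]<125)&(hsv[...,1]>150)&(hsv[...,2]>60)
    top=blue&(abs(P[...,2]-.19)<.012)
    print(n,"z of blue top",np.median(P[top][:,2]))
    m=cv2.morphologyEx(top.astype(np.uint8),cv2.MORPH_CLOSE,np.ones((25,25)))
    c=max(cv2.findContours(m,0,2)[0],key=cv2.contourArea)[:,0]
    q=plane(S,c,.19)[:,:2].astype(np.float32);r=cv2.minAreaRect(q);print(" rect",r,cv2.boxPoints(r).round(4).tolist())
    # black lever : dark, height .2-.24
    lev=(hsv[...,2]<70)&(P[...,2]>.2)&(P[...,2]<.25)&(P[...,0]>.5)
    k,l,st,ce=cv2.connectedComponentsWithStats(lev.astype(np.uint8))
    for i in range(1,k):
        if st[i,4]>15:
            pix=np.argwhere(l==i)[:,::-1];Q=P[l==i]
            zz=np.median(Q[:,2]);W=plane(S,pix,zz)[:,:2].astype(np.float32)
            print(" dark",st[i].tolist(),ce[i].round(1),"z",zz.round(4),"mean",W.mean(0).round(4),"rect",np.round(cv2.boxPoints(cv2.minAreaRect(W)),3).tolist())
    # other objects above bench outside the cabinet
    o=(P[...,2]>.015)&(P[...,0]>.3)&(P[...,0]<.85)&(abs(P[...,1])<.4)&~blue&(P[...,2]<.186)
    k,l,st,ce=cv2.connectedComponentsWithStats(o.astype(np.uint8))
    for i in range(1,k):
        if st[i,4]>15:
            Q=P[l==i];print(" obj",st[i].tolist(),"min",Q.min(0).round(3),"max",Q.max(0).round(3))
# crops
for n,(x0,y0,x1,y1) in dict(top=(140,115,350,240),scene=(215,120,365,280)).items():
    im=d[n]["img"][y0:y1,x0:x1,::-1];f=790/im.shape[1] if n=="top" else 3.7
    cv2.imwrite(f"pics/{n}c.png",cv2.resize(im,None,fx=f,fy=f,interpolation=cv2.INTER_CUBIC))
E
```

```text
scene z of blue top 0.18861978659762868
 rect ((0.7433701753616333, -0.00877678394317627), (0.2698739171028137, 0.1996702253818512), 89.80216979980469) [[0.6431000232696533, -0.14339999854564667], [0.8427000045776367, -0.14409999549388885], [0.8436999917030334, 0.1257999986410141], [0.6439999938011169, 0.1264999955892563]]
 dark [314, 133, 14, 20, 166] [320.9 144.6] z 0.2159 mean [0.7881 0.07  ] rect [[0.7720000147819519, 0.04399999976158142], [0.8019999861717224, 0.0430000014603138], [0.8029999732971191, 0.1120000034570694], [0.7730000019073486, 0.1120000034570694]]
 dark [268, 145, 18, 45, 422] [275.3 162.1] z 0.2304 mean [ 0.6843 -0.0087] rect [[0.6650000214576721, 0.04600000008940697], [0.671999990940094, -0.09200000017881393], [0.7110000252723694, -0.09000000357627869], [0.7039999961853027, 0.04800000041723251]]
 dark [316, 190, 23, 15, 119] [326.8 199.9] z 0.208 mean [ 0.7965 -0.0972] rect [[0.7670000195503235, -0.10400000214576721], [0.8159999847412109, -0.11400000005960464], [0.8230000138282776, -0.07999999821186066], [0.7739999890327454, -0.07000000029802322]]
 obj [231, 130
[... 1251 characters left out ...]
z 0.2248 mean [0.7858 0.0761] rect [[0.7710000276565552, 0.09300000220537186], [0.7710000276565552, 0.05900000035762787], [0.800000011920929, 0.05900000035762787], [0.800000011920929, 0.09399999678134918]]
 dark [207, 172, 48, 16, 376] [226.3 179.4] z 0.2325 mean [ 0.6845 -0.0027] rect [[0.6650000214576721, 0.04699999839067459], [0.6650000214576721, -0.07400000095367432], [0.7039999961853027, -0.07400000095367432], [0.7039999961853027, 0.04699999839067459]]
 obj [178, 197, 96, 23, 589] min [ 0.59  -0.128  0.015] max [0.644 0.128 0.186]
 obj [141, 211, 27, 23, 463] min [0.553 0.182 0.019] max [0.613 0.24  0.127]
 obj [333, 220, 10, 10, 66] min [ 0.567 -0.344  0.015] max [ 0.594 -0.317  0.043]
```

View pics/topc.png

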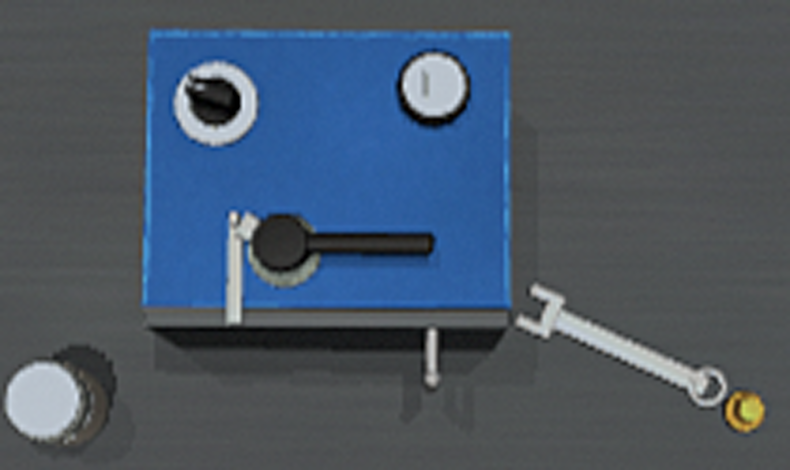

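View pics/scenec.png

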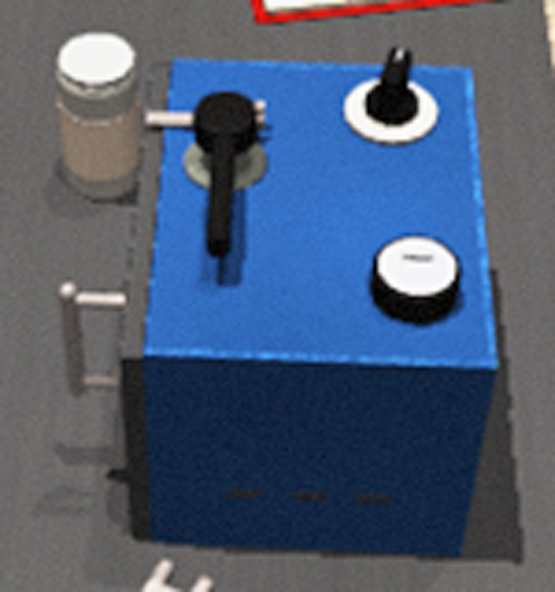

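The top crop shows hub centre (281,243), lever tip (434,243), handle (432,383) and the can well left of the door. The scene crop shows hub top (225,120), lever tip (217,250) and handle top (67,288). I'll triangulate these and check them against the cabinet fit (front x≈0.645, y centre≈0, yaw≈0).

```bash
cat > plan.py <<'E'
import numpy as np,json,os
F="cmd.json"
cur=lambda: np.array(json.load(open(F))) if os.path.exists(F) else np.array([.158,-.527,.206,.292])
def plan(poses):
    """poses: rows (x,y,z,yaw) tool down; prints calls of 5 rows, updates commanded pose from rounded numbers"""
    poses=list(map(np.array,poses))
    while len(poses)%5: poses.append(poses[-1])
    b=cur()
    for i in range(0,len(poses),5):
        c,s=np.cos(b[3]),np.sin(b[3]);A=np.array([[c,s,0],[s,-c,0],[0,0,-1]])
        rows=[]
        for p in poses[i:i+5]:
            rows.append([*(A.T@(p[:3]-b[:3])).round(3)+0.,0,0,round(b[3]-p[3],3)+0.])
        print(json.dumps([[round(float(v),3) for v in r] for r in rows]))
        r=np.array(rows[-1]);b=np.r_[b[:3]+A@r[:3],b[3]-r[5]]
    json.dump(b.tolist(),open(F,"w"));print("cmd end",b.round(4))
def lin(a,b,n): return [np.array(a)+(np.array(b)-np.array(a))*k/n for k in range(1,n+1)]
E
python3 - <<'E'
from h import *;from plan import *;import pickle
d=pickle.load(open("s0.pkl","rb"));t,s=d["top"],d["scene"]
ct=lambda x,y:((x+.5)/(790/210)-.5+140,(y+.5)/(790/210)-.5+115)
cs=lambda x,y:((x+.5)/3.7-.5+215,(y+.5)/3.7-.5+120)
for n,a,b in [("hubtop",(281,243),(225,118)),("levertip",(434,243),(219,240)),("handletop",(432,378),(67,288)),("pin",(234,216),(260,105)),("can top",(43,400),(96,58))]:
    p,e=tri(t,ct(*a),s,cs(*b));print(n,p.round(4),"gap",round(e,4))
a=cur();plan(lin(a,[.45,-.25,.31,1.2],10)+lin([.45,-.25,.31,1.2],[.685,-.057,.30,1.571],10))
E
```

```text
hubtop [0.6844 0.0282 0.2278] gap 0.0023
levertip [ 0.6848 -0.0765  0.2285] gap 0.0019
handletop [ 0.5951 -0.0761  0.1832] gap 0.0028
pin [0.7059 0.0626 0.2091] gap 0.0032
can top [0.583  0.2116 0.1189] gap 0.0024
[[0.036, -0.018, -0.01, 0.0, 0.0, -0.091], [0.072, -0.036, -0.021, 0.0, 0.0, -0.182], [0.108, -0.054, -0.031, 0.0, 0.0, -0.272], [0.144, -0.072, -0.042, 0.0, 0.0, -0.363], [0.18, -0.091, -0.052, 0.0, 0.0, -0.454]]
[[0.04, 0.0, -0.01, 0.0, 0.0, -0.091], [0.08, -0.001, -0.021, 0.0, 0.0, -0.182], [0.12, -0.001, -0.031, 0.0, 0.0, -0.272], [0.161, -0.002, -0.042, 0.0, 0.0, -0.363], [0.201, -0.002, -0.052, 0.0, 0.0, -0.454]]
[[0.026, 0.014, 0.001, 0.0, 0.0, -0.037], [0.053, 0.029, 0.002, 0.0, 0.0, -0.074], [0.079, 0.044, 0.003, 0.0, 0.0, -0.111], [0.106, 0.059, 0.004, 0.0, 0.0, -0.148], [0.132, 0.074, 0.005, 0.0, 0.0, -0.186]]
[[0.024, 0.02, 0.001, 0.0, 0.0, -0.037], [0.047, 0.039, 0.002, 0.0, 0.0, -0.074], [0.07, 0.059, 0.003, 0.0, 0.0, -0.111], [0.094, 0.078, 0.004, 0.0, 0.0, -0.148], [0.117, 0.098, 0.005, 0.0, 0.0, -0.185]]
cmd end [ 0.6851 -0.0569  0.3     1.571 ]
```

All points agree with the sizes given: the lever axis is at about (0.685, 0.029), and the handle at about (0.596, -0.075) with its top at about 0.185. Moving above the lever.

Request:
carry_out:
  commands:
    - [0.036, -0.018, -0.01, 0.0, 0.0, -0.091]
    - [0.072, -0.036, -0.021, 0.0, 0.0, -0.182]
    - [0.108, -0.054, -0.031, 0.0, 0.0, -0.272]
    - [0.144, -0.072, -0.042, 0.0, 0.0, -0.363]
    - [0.18, -0.091, -0.052, 0.0, 0.0, -0.454]
  jaw: 1

```text
time: 0.6
tool_pos: [0.3052, -0.3865, 0.2574]
ee_rot: [-3.141, -0.0, 0.749]
wrist_force: [0.5, 0.0, 0.3]
width: 0.094
finger_force: 0.0
```

Request:
carry_out:
  commands:
    - [0.04, 0.0, -0.01, 0.0, 0.0, -0.091]
    - [0.08, -0.001, -0.021, 0.0, 0.0, -0.182]
    - [0.12, -0.001, -0.031, 0.0, 0.0, -0.272]
    - [0.161, -0.002, -0.042, 0.0, 0.0, -0.363]
    - [0.201, -0.002, -0.052, 0.0, 0.0, -0.454]

```text
time: 1.1
tool_pos: [0.4516, -0.2484, 0.3096]
ee_rot: [-3.141, -0.0, 1.204]
wrist_force: [0.2, -0.4, 0.5]
width: 0.0939
finger_force: 0.0
```

Request:
carry_out:
  commands:
    - [0.026, 0.014, 0.001, 0.0, 0.0, -0.037]
    - [0.053, 0.029, 0.002, 0.0, 0.0, -0.074]
    - [0.079, 0.044, 0.003, 0.0, 0.0, -0.111]
    - [0.106, 0.059, 0.004, 0.0, 0.0, -0.148]
    - [0.132, 0.074, 0.005, 0.0, 0.0, -0.186]

```text
time: 1.6
tool_pos: [0.5683, -0.1527, 0.3037]
ee_rot: [-3.14, -0.0, 1.388]
wrist_force: [-0.0, -0.6, 0.2]
width: 0.0939
finger_force: 0.0
```

Request:
carry_out:
  commands:
    - [0.024, 0.02, 0.001, 0.0, 0.0, -0.037]
    - [0.047, 0.039, 0.002, 0.0, 0.0, -0.074]
    - [0.07, 0.059, 0.003, 0.0, 0.0, -0.111]
    - [0.094, 0.078, 0.004, 0.0, 0.0, -0.148]
    - [0.117, 0.098, 0.005, 0.0, 0.0, -0.185]

```text
time: 2.1
tool_pos: [0.6861, -0.0558, 0.2986]
ee_rot: [-3.14, -0.0, 1.572]
wrist_force: [0.7, -0.5, 0.3]
width: 0.0941
finger_force: 0.0
```

Run:
```python
from bench import *
from h import *;import pickle
o=get_obs();print(o["time"],o["tool_pos"].round(4),np.round(o["ee_rot"],3),o["wrist_force"].round(1))
S=snapshot("wrist");pickle.dump(S,open("w1.pkl","wb"))
P=cloud(S);hsv=cv2.cvtColor(S["img"],cv2.COLOR_RGB2HSV)
lev=(hsv[...,2]<70)&(P[...,2]>.2)&(P[...,2]<.25)&(P[...,0]>.6)
k,l,st,ce=cv2.connectedComponentsWithStats(lev.astype(np.uint8))
for i in range(1,k):
    if st[i,4]>200:
        Q=P[l==i];zz=np.median(Q[:,2]);W=plane(S,np.argwhere(l==i)[:,::-1],zz)[:,:2].astype(np.float32)
        print(st[i],zz,np.round(cv2.boxPoints(cv2.minAreaRect(W)),4).tolist())
        b=W[(W[:,1]>-.072)&(W[:,1]<-.02)]
        if len(b): print("bar x range",b[:,0].min(),b[:,0].max(),np.median(b[:,0]))
cv2.imwrite("pics/w1.png",S["img"][:,:,::-1])
```

```text
2.1 [ 0.6861 -0.0558  0.2986] [-3.14  -0.     1.572] [ 0.7 -0.5  0.3]
[ 356   11   49   52 1200] 0.22871423611339897 [[0.7605000138282776, 0.0632999986410141], [0.7897999882698059, 0.05510000139474869], [0.800599992275238, 0.0934000015258789], [0.7712000012397766, 0.10159999877214432]]
[ 249  109   28  109 1127] 0.23137458010590428 [[0.6679999828338623, -0.07029999792575836], [0.6891000270843506, -0.0731000006198883], [0.7016000151634216, 0.02280000038444996], [0.6804999709129333, 0.025599999353289604]]
bar x range 0.67852587 0.68944216 0.68438387
[342 186  41  34 345] 0.20989727326934798 [[0.7613000273704529, -0.06970000267028809], [0.7750999927520752, -0.08380000293254852], [0.807200014591217, -0.052299998700618744], [0.7932999730110168, -0.03819999843835831]]
bar x range 0.76960886 0.8071749 0.7804772
```

View pics/w1.png

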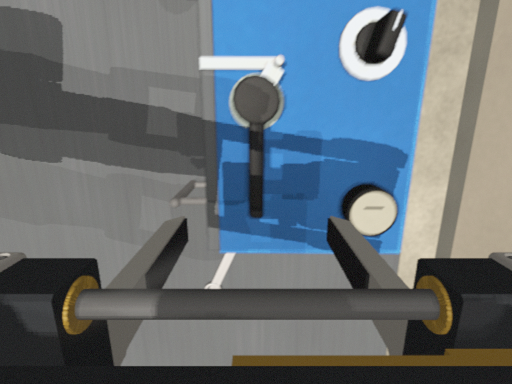

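The wrist view shows the lever bar at columns 249–263, rows 125–215, centred between the open fingers, with the hub at (257,102). Next I'll lower, grip, and turn the lever along its arc.

Run:
```python
from plan import *
a=cur();p=[.685,-.057,.203,1.571]
plan(lin(a,p,5)); plan([p]*5)
ax=np.array([.685,.0285]);r=.0855
plan([[ax[0]-r*np.cos(f),ax[1]-r*np.sin(f),.203,f] for f in np.linspace(1.571,0,21)[1:]])
```

```text
[[0.0, 0.0, 0.019, 0.0, 0.0, 0.0], [0.0, 0.0, 0.039, 0.0, 0.0, 0.0], [0.0, 0.0, 0.058, 0.0, 0.0, 0.0], [0.0, 0.0, 0.078, 0.0, 0.0, 0.0], [0.0, 0.0, 0.097, 0.0, 0.0, 0.0]]
cmd end [ 0.6851 -0.0569  0.203   1.571 ]
[[0.0, 0.0, 0.0, 0.0, 0.0, 0.0], [0.0, 0.0, 0.0, 0.0, 0.0, 0.0], [0.0, 0.0, 0.0, 0.0, 0.0, 0.0], [0.0, 0.0, 0.0, 0.0, 0.0, 0.0], [0.0, 0.0, 0.0, 0.0, 0.0, 0.0]]
cmd end [ 0.6851 -0.0569  0.203   1.571 ]
[[0.0, -0.007, 0.0, 0.0, 0.0, 0.079], [0.001, -0.013, 0.0, 0.0, 0.0, 0.157], [0.002, -0.02, 0.0, 0.0, 0.0, 0.236], [0.004, -0.026, 0.0, 0.0, 0.0, 0.314], [0.006, -0.033, 0.0, 0.0, 0.0, 0.393]]
[[0.001, -0.007, 0.0, 0.0, 0.0, 0.078], [0.002, -0.013, 0.0, 0.0, 0.0, 0.157], [0.003, -0.02, 0.0, 0.0, 0.0, 0.235], [0.005, -0.026, 0.0, 0.0, 0.0, 0.314], [0.007, -0.033, 0.0, 0.0, 0.0, 0.392]]
[[0.0, -0.006, 0.0, 0.0, 0.0, 0.079], [0.001, -0.013, 0.0, 0.0, 0.0, 0.158], [0.002, -0.02, 0.0, 0.0, 0.0, 0.236], [0.004, -0.026, 0.0, 0.0, 0.0, 0.315], [0.007, -0.032, 0.0, 0.0, 0.0, 0.393]]
[[0.0, -0.007, 0.0, 0.0, 0.0, 0.079], [0.001, -0.014, 0.0, 0.0, 0.0, 0.157], [0.002, -0.02, 0.0, 0.0, 0.0, 0.236], [0.004, -0.027, 0.0, 0.0, 0.0, 0.314], [0.006, -0.033, 0.0, 0.0, 0.0, 0.393]]
cmd end [ 0.5995  0.0285  0.203  -0.    ]
```

Request:
carry_out:
  commands:
    - [0, 0, 0.02, 0, 0, 0]
    - [0, 0, 0.04, 0, 0, 0]
    - [0, 0, 0.06, 0, 0, 0]
    - [0, 0, 0.08, 0, 0, 0]
    - [0, 0, 0.097, 0, 0, 0]

```text
time: 2.65
tool_pos: [0.6847, -0.0568, 0.2002]
ee_rot: [-3.139, -0.0, 1.571]
wrist_force: [0.4, -0.4, 0.3]
width: 0.0941
finger_force: 0.0
```

Request:
carry_out:
  commands:
    - [0, 0, 0, 0, 0, 0]
    - [0, 0, 0, 0, 0, 0]
    - [0, 0, 0, 0, 0, 0]
    - [0, 0, 0, 0, 0, 0]
    - [0, 0, 0, 0, 0, 0]
  jaw: 0

```text
time: 3.15
tool_pos: [0.6858, -0.0569, 0.2038]
ee_rot: [3.14, 0.0, 1.571]
wrist_force: [0.4, -0.4, 0.1]
width: 0.0573
finger_force: 0.0
```

Request:
carry_out:
  commands:
    - [0, 0, 0, 0, 0, 0]
    - [0, 0, 0, 0, 0, 0]
    - [0, 0, 0, 0, 0, 0]
    - [0, 0, 0, 0, 0, 0]
    - [0, 0, 0, 0, 0, 0]

```text
time: 3.65
tool_pos: [0.6853, -0.0568, 0.2024]
ee_rot: [-3.141, 0.0, 1.571]
wrist_force: [-1.3, -0.3, 0.3]
width: 0.0172
finger_force: 1.9
```

Request:
carry_out:
  commands:
    - [0, 0, 0, 0, 0, 0]
    - [0, 0, 0, 0, 0, 0]
    - [0, 0, 0, 0, 0, 0]
    - [0, 0, 0, 0, 0, 0]
    - [0, 0, 0, 0, 0, 0]

```text
time: 4.15
tool_pos: [0.6836, -0.0568, 0.2023]
ee_rot: [-3.137, -0.0, 1.57]
wrist_force: [-4.9, -0.2, 0.8]
width: 0.0138
finger_force: 30.0
```

Request:
carry_out:
  commands:
    - [0.0, -0.007, 0.0, 0.0, 0.0, 0.079]
    - [0.001, -0.013, 0.0, 0.0, 0.0, 0.157]
    - [0.002, -0.02, 0.0, 0.0, 0.0, 0.236]
    - [0.004, -0.026, 0.0, 0.0, 0.0, 0.314]
    - [0.006, -0.033, 0.0, 0.0, 0.0, 0.393]

```text
time: 4.65
tool_pos: [0.6517, -0.0506, 0.2025]
ee_rot: [-3.14, 0.0, 1.176]
wrist_force: [0.6, 0.7, 1.0]
width: 0.0134
finger_force: 30.1
```

Request:
carry_out:
  commands:
    - [0.001, -0.007, 0.0, 0.0, 0.0, 0.078]
    - [0.002, -0.013, 0.0, 0.0, 0.0, 0.157]
    - [0.003, -0.02, 0.0, 0.0, 0.0, 0.235]
    - [0.005, -0.026, 0.0, 0.0, 0.0, 0.314]
    - [0.007, -0.033, 0.0, 0.0, 0.0, 0.392]

```text
time: 5.15
tool_pos: [0.6231, -0.0318, 0.2025]
ee_rot: [-3.14, 0.002, 0.783]
wrist_force: [-2.4, 0.2, 0.0]
width: 0.0137
finger_force: 30.1
```

Request:
carry_out:
  commands:
    - [0.0, -0.006, 0.0, 0.0, 0.0, 0.079]
    - [0.001, -0.013, 0.0, 0.0, 0.0, 0.158]
    - [0.002, -0.02, 0.0, 0.0, 0.0, 0.236]
    - [0.004, -0.026, 0.0, 0.0, 0.0, 0.315]
    - [0.007, -0.032, 0.0, 0.0, 0.0, 0.393]

```text
time: 5.65
tool_pos: [0.6041, -0.0036, 0.2025]
ee_rot: [-3.139, 0.005, 0.39]
wrist_force: [-8.7, 1.8, 1.7]
width: 0.0138
finger_force: 30.0
```

Request:
carry_out:
  commands:
    - [0.0, -0.007, 0.0, 0.0, 0.0, 0.079]
    - [0.001, -0.014, 0.0, 0.0, 0.0, 0.157]
    - [0.002, -0.02, 0.0, 0.0, 0.0, 0.236]
    - [0.004, -0.027, 0.0, 0.0, 0.0, 0.314]
    - [0.006, -0.033, 0.0, 0.0, 0.0, 0.393]

```text
time: 6.15
tool_pos: [0.5974, 0.0299, 0.2025]
ee_rot: [-3.14, 0.005, -0.003]
wrist_force: [-6.4, 2.2, 1.8]
width: 0.0138
finger_force: 30.0
```

Request:
carry_out:
  commands:
    - [0, 0, 0, 0, 0, 0]
    - [0, 0, 0, 0, 0, 0]
    - [0, 0, 0, 0, 0, 0]
    - [0, 0, 0, 0, 0, 0]
    - [0, 0, 0, 0, 0, 0]

```text
time: 6.65
tool_pos: [0.5974, 0.0301, 0.2027]
ee_rot: [-3.139, 0.005, 0.001]
wrist_force: [-6.4, 2.9, 3.1]
width: 0.0142
finger_force: 30.0
```

Request:
carry_out:
  commands:
    - [0, -0.001, 0, 0, 0, 0.01]
    - [0, -0.002, 0, 0, 0, 0.02]
    - [0, -0.003, 0, 0, 0, 0.03]
    - [0, -0.004, 0, 0, 0, 0.04]
    - [0, -0.004, 0, 0, 0, 0.04]

```text
time: 7.15
tool_pos: [0.5976, 0.0302, 0.2026]
ee_rot: [3.137, 0.005, -0.041]
wrist_force: [-6.3, -6.1, 2.1]
width: 0.0137
finger_force: 30.3
```

Request:
carry_out:
  commands:
    - [0, 0, 0, 0, 0, 0]
    - [0, 0, 0, 0, 0, 0]
    - [0, 0, 0, 0, 0, 0]
    - [0, 0, 0, 0, 0, 0]
    - [0, 0, 0, 0, 0, 0]
  jaw: 0.6

```text
time: 7.65
tool_pos: [0.5999, 0.0329, 0.2024]
ee_rot: [-3.142, -0.0, -0.04]
wrist_force: [0.9, 0.4, -0.5]
width: 0.0509
finger_force: 0.0
```

Request:
carry_out:
  commands:
    - [0, 0, 0, 0, 0, 0]
    - [0, 0, 0, 0, 0, 0]
    - [0, 0, 0, 0, 0, 0]
    - [0, 0, 0, 0, 0, 0]
    - [0, 0, 0, 0, 0, 0]

```text
time: 8.15
tool_pos: [0.5998, 0.0327, 0.2025]
ee_rot: [3.142, -0.0, -0.04]
wrist_force: [0.7, -0.2, 0.8]
width: 0.0562
finger_force: 0.0
```

Request:
carry_out:
  commands:
    - [0, 0, -0.02, 0, 0, 0]
    - [0, 0, -0.04, 0, 0, 0]
    - [0, 0, -0.06, 0, 0, 0]
    - [0, 0, -0.09, 0, 0, 0]
    - [0, 0, -0.12, 0, 0, 0]

```text
time: 8.65
tool_pos: [0.5995, 0.0327, 0.3231]
ee_rot: [3.142, 0.001, -0.04]
wrist_force: [-0.7, -0.5, 0.3]
width: 0.0567
finger_force: 0.0
```

Run:
```python
from bench import *
from h import *;from plan import *;import json
b=cur();b+=[0,.004,.12,-.04];json.dump(b.tolist(),open("cmd.json","w"));print(b)
o=get_obs();print(o["time"],o["tool_pos"].round(4),np.round(o["ee_rot"],3),o["joint_positions"].round(2))
S=snapshot("wrist")
cv2.imwrite("pics/w2.png",S["img"][:,:,::-1])
for n,S in(("wrist",S),("top",snapshot("top"))):
    P=cloud(S);hsv=cv2.cvtColor(S["img"],cv2.COLOR_RGB2HSV)
    lev=(hsv[...,2]<80)&(P[...,2]>.2)&(P[...,2]<.242)&(P[...,0]>.56)&(P[...,0]<.72)&(abs(P[...,1]-.03)<.12)
    W=plane(S,np.argwhere(lev)[:,::-1],.232)[:,:2].astype(np.float32)
    if len(W)<20: continue
    r=cv2.minAreaRect(W);print(n,len(W),r); bar=W[W[:,0]<.655]
    if len(bar)>10: print(cv2.fitLine(bar,2,0,.01,.01).ravel())
```

```text
[ 0.59947737  0.03250875  0.323      -0.04      ]
8.65 [0.5995 0.0327 0.3231] [ 3.142e+00  1.000e-03 -4.000e-02] [-0.04  0.21  1.   -0.    1.93  1.57]
wrist 2658 ((0.642128050327301, 0.02416214719414711), (0.12200040370225906, 0.03863878920674324), 6.848525047302246)
[ 0.99998236 -0.00594493  0.61919296  0.02977735]
```

View pics/w2.png

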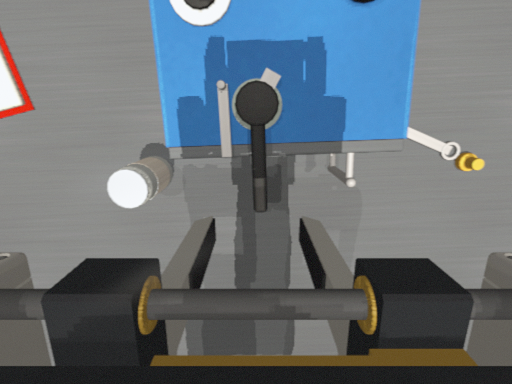

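The wrist view shows the lever pointing straight out, hub (257,103) to tip (260,210). A line fit puts it at 0.006 rad, y = 0.0298, so it is at OFF. The handle bar is near (350,182) and the can at (130,187). Next I'll turn the tool half round and go over the handle.

Run:
```python
from plan import *
a=cur();p=[.596,-.075,.27,3.1416]
plan(lin(a,p,25)); plan(lin(p,[.596,-.075,.156,3.1416],5))
```

```text
[[0.0, 0.004, 0.002, 0.0, 0.0, -0.127], [0.0, 0.009, 0.004, 0.0, 0.0, -0.255], [0.0, 0.013, 0.006, 0.0, 0.0, -0.382], [0.0, 0.017, 0.008, 0.0, 0.0, -0.509], [0.0, 0.022, 0.011, 0.0, 0.0, -0.636]]
[[-0.002, 0.003, 0.002, 0.0, 0.0, -0.128], [-0.005, 0.007, 0.004, 0.0, 0.0, -0.255], [-0.007, 0.01, 0.006, 0.0, 0.0, -0.382], [-0.01, 0.014, 0.008, 0.0, 0.0, -0.509], [-0.012, 0.017, 0.01, 0.0, 0.0, -0.637]]
[[-0.004, 0.001, 0.002, 0.0, 0.0, -0.127], [-0.008, 0.003, 0.004, 0.0, 0.0, -0.254], [-0.013, 0.004, 0.007, 0.0, 0.0, -0.381], [-0.017, 0.005, 0.009, 0.0, 0.0, -0.509], [-0.021, 0.006, 0.011, 0.0, 0.0, -0.636]]
[[-0.004, -0.001, 0.002, 0.0, 0.0, -0.127], [-0.008, -0.002, 0.004, 0.0, 0.0, -0.254], [-0.012, -0.004, 0.006, 0.0, 0.0, -0.382], [-0.016, -0.005, 0.008, 0.0, 0.0, -0.509], [-0.02, -0.006, 0.01, 0.0, 0.0, -0.636]]
[[-0.002, -0.004, 0.003, 0.0, 0.0, -0.128], [-0.005, -0.008, 0.005, 0.0, 0.0, -0.255], [-0.007, -0.011, 0.007, 0.0, 0.0, -0.382], [-0.01, -0.015, 0.009, 0.0, 0.0, -0.509], [-0.012, -0.018, 0.011, 0.0, 0.0, -0.637]]
cmd end [ 0.596  -0.0746  0.27    3.142 ]
[[0.0, 0.0, 0.023, 0.0, 0.0, 0.0], [0.0, 0.0, 0.046, 0.0, 0.0, 0.0], [0.0, 0.0, 0.068, 0.0, 0.0, 0.0], [0.0, 0.0, 0.091, 0.0, 0.0, 0.0], [0.0, 0.0, 0.114, 0.0, 0.0, 0.0]]
cmd end [ 0.596  -0.0746  0.156   3.142 ]
```

Request:
carry_out:
  commands:
    - [0.0, 0.004, 0.002, 0.0, 0.0, -0.127]
    - [0.0, 0.009, 0.004, 0.0, 0.0, -0.255]
    - [0.0, 0.013, 0.006, 0.0, 0.0, -0.382]
    - [0.0, 0.017, 0.008, 0.0, 0.0, -0.509]
    - [0.0, 0.022, 0.011, 0.0, 0.0, -0.636]

```text
time: 9.25
tool_pos: [0.5987, 0.0106, 0.3099]
ee_rot: [-3.14, 0.001, 0.601]
wrist_force: [-1.0, -0.2, 0.2]
width: 0.0563
finger_force: 0.0
```

Request:
carry_out:
  commands:
    - [-0.002, 0.003, 0.002, 0.0, 0.0, -0.128]
    - [-0.005, 0.007, 0.004, 0.0, 0.0, -0.255]
    - [-0.007, 0.01, 0.006, 0.0, 0.0, -0.382]
    - [-0.01, 0.014, 0.008, 0.0, 0.0, -0.509]
    - [-0.012, 0.017, 0.01, 0.0, 0.0, -0.637]

```text
time: 9.75
tool_pos: [0.5982, -0.0104, 0.2997]
ee_rot: [-3.139, 0.001, 1.238]
wrist_force: [0.0, -0.0, -0.2]
width: 0.0563
finger_force: 0.0
```

Request:
carry_out:
  commands:
    - [-0.004, 0.001, 0.002, 0.0, 0.0, -0.127]
    - [-0.008, 0.003, 0.004, 0.0, 0.0, -0.254]
    - [-0.013, 0.004, 0.007, 0.0, 0.0, -0.381]
    - [-0.017, 0.005, 0.009, 0.0, 0.0, -0.509]
    - [-0.021, 0.006, 0.011, 0.0, 0.0, -0.636]

```text
time: 10.25
tool_pos: [0.5968, -0.0321, 0.2887]
ee_rot: [-3.139, -0.001, 1.874]
wrist_force: [0.4, -0.2, 0.1]
width: 0.0565
finger_force: 0.0
```

Request:
carry_out:
  commands:
    - [-0.004, -0.001, 0.002, 0.0, 0.0, -0.127]
    - [-0.008, -0.002, 0.004, 0.0, 0.0, -0.254]
    - [-0.012, -0.004, 0.006, 0.0, 0.0, -0.382]
    - [-0.016, -0.005, 0.008, 0.0, 0.0, -0.509]
    - [-0.02, -0.006, 0.01, 0.0, 0.0, -0.636]

```text
time: 10.75
tool_pos: [0.5969, -0.0529, 0.2788]
ee_rot: [-3.141, -0.002, 2.51]
wrist_force: [-0.4, 0.1, 0.4]
width: 0.0561
finger_force: 0.0
```

Request:
carry_out:
  commands:
    - [-0.002, -0.004, 0.003, 0.0, 0.0, -0.128]
    - [-0.005, -0.008, 0.005, 0.0, 0.0, -0.255]
    - [-0.007, -0.011, 0.007, 0.0, 0.0, -0.382]
    - [-0.01, -0.015, 0.009, 0.0, 0.0, -0.509]
    - [-0.012, -0.018, 0.011, 0.0, 0.0, -0.637]

```text
time: 11.25
tool_pos: [0.5958, -0.0746, 0.2677]
ee_rot: [3.141, -0.002, -3.136]
wrist_force: [0.3, 0.3, -0.1]
width: 0.0563
finger_force: 0.0
```

Run:
```python
from bench import *
from h import *
o=get_obs();print(o["time"],o["tool_pos"].round(4),np.round(o["ee_rot"],3),o["joint_positions"].round(2))
for n in("wrist","scene"):
    S=snapshot(n);cv2.imwrite(f"pics/{n}3.png",S["img"][:,:,::-1])
    P=cloud(S);m=(P[...,0]>.585)&(P[...,0]<.605)&(abs(P[...,1]+.075)<.025)&(P[...,2]>.17)&(P[...,2]<.2)
    print(n,m.sum(),np.median(P[m],0) if m.any() else "",np.argwhere(m).mean(0)[::-1], proj(S,[.596,-.075,.186]))
```

```text
11.25 [ 0.5958 -0.0746  0.2677] [ 3.141e+00 -2.000e-03 -3.136e+00] [-0.22  0.2   1.12 -0.    1.82 -1.79]
wrist 158 [ 0.59362501 -0.07598725  0.18188955] [255.9556962  193.58227848] [257.02221458 196.34330921]
scene 37 [ 0.5967398  -0.0793371   0.17737029] [233.97297297 200.13513514] [233.74439061 196.11053766]
```

View pics/wrist3.png

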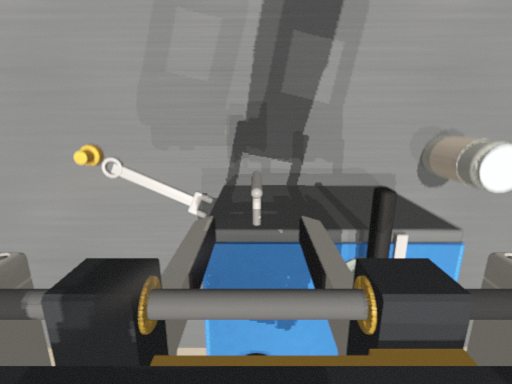

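The wrist view shows the handle bar top at (256,193), within about 3 px of its predicted place and centred between the fingers. The lever is clear at (382,215). I'll lower and grip.

Request:
carry_out:
  commands:
    - [0.0, 0.0, 0.023, 0.0, 0.0, 0.0]
    - [0.0, 0.0, 0.046, 0.0, 0.0, 0.0]
    - [0.0, 0.0, 0.068, 0.0, 0.0, 0.0]
    - [0.0, 0.0, 0.091, 0.0, 0.0, 0.0]
    - [0.0, 0.0, 0.114, 0.0, 0.0, 0.0]

```text
time: 11.85
tool_pos: [0.5959, -0.0741, 0.1539]
ee_rot: [3.141, -0.001, 3.139]
wrist_force: [0.2, 0.5, -0.0]
width: 0.0564
finger_force: 0.0
```

Request:
carry_out:
  commands:
    - [0, 0, 0, 0, 0, 0]
    - [0, 0, 0, 0, 0, 0]
    - [0, 0, 0, 0, 0, 0]
    - [0, 0, 0, 0, 0, 0]
    - [0, 0, 0, 0, 0, 0]
  jaw: 0

```text
time: 12.35
tool_pos: [0.597, -0.0746, 0.1569]
ee_rot: [-3.141, 0.002, 3.141]
wrist_force: [0.6, 0.4, -0.2]
width: 0.0201
finger_force: 0.0
```

Request:
carry_out:
  commands:
    - [0, 0, 0, 0, 0, 0]
    - [0, 0, 0, 0, 0, 0]
    - [0, 0, 0, 0, 0, 0]
    - [0, 0, 0, 0, 0, 0]
    - [0, 0, 0, 0, 0, 0]

```text
time: 12.85
tool_pos: [0.5966, -0.0749, 0.1563]
ee_rot: [-3.14, 0.001, 3.141]
wrist_force: [-0.5, -2.0, 4.6]
width: 0.0104
finger_force: 30.0
```

Run:
```python
from plan import *
h=np.array([.645,.13])
def pose(q): 
    s,c=np.sin(q),np.cos(q);x,y=h+.205*np.array([-s,-c])+.049*np.array([-c,s]);return [x,y,.156,3.1416-q]
plan([pose(q) for q in np.linspace(0,.25,6)[1:]])
plan([pose(q) for q in np.linspace(.25,1.7,21)[1:]])
```

```text
[[0.01, 0.002, 0.0, 0.0, 0.0, 0.05], [0.02, 0.005, 0.0, 0.0, 0.0, 0.1], [0.03, 0.009, 0.0, 0.0, 0.0, 0.15], [0.04, 0.013, 0.0, 0.0, 0.0, 0.2], [0.049, 0.018, 0.0, 0.0, 0.0, 0.25]]
cmd end [ 0.547  -0.0566  0.156   2.892 ]
[[0.015, 0.004, 0.0, 0.0, 0.0, 0.073], [0.029, 0.009, 0.0, 0.0, 0.0, 0.145], [0.043, 0.015, 0.0, 0.0, 0.0, 0.218], [0.057, 0.023, 0.0, 0.0, 0.0, 0.29], [0.07, 0.031, 0.0, 0.0, 0.0, 0.363]]
[[0.014, 0.004, 0.0, 0.0, 0.0, 0.072], [0.029, 0.009, 0.0, 0.0, 0.0, 0.145], [0.043, 0.015, 0.0, 0.0, 0.0, 0.217], [0.056, 0.022, 0.0, 0.0, 0.0, 0.29], [0.069, 0.031, 0.0, 0.0, 0.0, 0.362]]
[[0.015, 0.004, 0.0, 0.0, 0.0, 0.073], [0.029, 0.009, 0.0, 0.0, 0.0, 0.145], [0.043, 0.015, 0.0, 0.0, 0.0, 0.218], [0.057, 0.022, 0.0, 0.0, 0.0, 0.29], [0.069, 0.03, 0.0, 0.0, 0.0, 0.363]]
[[0.015, 0.004, 0.0, 0.0, 0.0, 0.072], [0.03, 0.009, 0.0, 0.0, 0.0, 0.145], [0.044, 0.015, 0.0, 0.0, 0.0, 0.217], [0.057, 0.023, 0.0, 0.0, 0.0, 0.29], [0.07, 0.031, 0.0, 0.0, 0.0, 0.362]]
cmd end [0.4483 0.205  0.156  1.442 ]
```

Request:
carry_out:
  commands:
    - [0.01, 0.002, 0.0, 0.0, 0.0, 0.05]
    - [0.02, 0.005, 0.0, 0.0, 0.0, 0.1]
    - [0.03, 0.009, 0.0, 0.0, 0.0, 0.15]
    - [0.04, 0.013, 0.0, 0.0, 0.0, 0.2]
    - [0.049, 0.018, 0.0, 0.0, 0.0, 0.25]

```text
time: 13.35
tool_pos: [0.5472, -0.0567, 0.1563]
ee_rot: [-3.141, 0.001, 2.889]
wrist_force: [-1.5, -2.4, 4.5]
width: 0.0103
finger_force: 30.0
```

Low force and still gripped. Continuing.

Request:
carry_out:
  commands:
    - [0.015, 0.004, 0.0, 0.0, 0.0, 0.073]
    - [0.029, 0.009, 0.0, 0.0, 0.0, 0.145]
    - [0.043, 0.015, 0.0, 0.0, 0.0, 0.218]
    - [0.057, 0.023, 0.0, 0.0, 0.0, 0.29]
    - [0.07, 0.031, 0.0, 0.0, 0.0, 0.363]

```text
time: 13.85
tool_pos: [0.4865, -0.0092, 0.1562]
ee_rot: [-3.141, 0.001, 2.525]
wrist_force: [-0.0, -1.7, 4.7]
width: 0.0105
finger_force: 30.0
```

Request:
carry_out:
  commands:
    - [0.014, 0.004, 0.0, 0.0, 0.0, 0.072]
    - [0.029, 0.009, 0.0, 0.0, 0.0, 0.145]
    - [0.043, 0.015, 0.0, 0.0, 0.0, 0.217]
    - [0.056, 0.022, 0.0, 0.0, 0.0, 0.29]
    - [0.069, 0.031, 0.0, 0.0, 0.0, 0.362]

```text
time: 14.35
tool_pos: [0.4474, 0.0562, 0.1562]
ee_rot: [-3.14, -0.0, 2.163]
wrist_force: [-3.1, -3.0, 5.8]
width: 0.0104
finger_force: 30.0
```

Request:
carry_out:
  commands:
    - [0.015, 0.004, 0.0, 0.0, 0.0, 0.073]
    - [0.029, 0.009, 0.0, 0.0, 0.0, 0.145]
    - [0.043, 0.015, 0.0, 0.0, 0.0, 0.218]
    - [0.057, 0.022, 0.0, 0.0, 0.0, 0.29]
    - [0.069, 0.03, 0.0, 0.0, 0.0, 0.363]

```text
time: 14.85
tool_pos: [0.4341, 0.131, 0.1562]
ee_rot: [3.141, -0.001, 1.801]
wrist_force: [-1.9, -0.1, 5.1]
width: 0.0104
finger_force: 30.0
```

Request:
carry_out:
  commands:
    - [0.015, 0.004, 0.0, 0.0, 0.0, 0.072]
    - [0.03, 0.009, 0.0, 0.0, 0.0, 0.145]
    - [0.044, 0.015, 0.0, 0.0, 0.0, 0.217]
    - [0.057, 0.023, 0.0, 0.0, 0.0, 0.29]
    - [0.07, 0.031, 0.0, 0.0, 0.0, 0.362]

```text
time: 15.35
tool_pos: [0.4485, 0.2064, 0.1562]
ee_rot: [3.141, -0.001, 1.439]
wrist_force: [0.6, -1.3, 5.2]
width: 0.0103
finger_force: 30.0
```

Request:
carry_out:
  commands:
    - [0, 0, 0, 0, 0, 0]
    - [0, 0, 0, 0, 0, 0]
    - [0, 0, 0, 0, 0, 0]
    - [0, 0, 0, 0, 0, 0]
    - [0, 0, 0, 0, 0, 0]

```text
time: 15.85
tool_pos: [0.4483, 0.2058, 0.1562]
ee_rot: [-3.141, -0.002, 1.443]
wrist_force: [-0.4, 0.1, 5.6]
width: 0.0104
finger_force: 30.0
```

Request:
carry_out:
  commands:
    - [0, 0, 0, 0, 0, 0]
    - [0, 0, 0, 0, 0, 0]
    - [0, 0, 0, 0, 0, 0]
    - [0, 0, 0, 0, 0, 0]
    - [0, 0, 0, 0, 0, 0]
  jaw: 0.5

```text
time: 16.35
tool_pos: [0.4485, 0.2051, 0.1551]
ee_rot: [-3.141, 0.0, 1.442]
wrist_force: [-0.4, -0.4, -0.1]
width: 0.0455
finger_force: 0.0
```

Request:
carry_out:
  commands:
    - [0, 0, 0, 0, 0, 0]
    - [0, 0, 0, 0, 0, 0]
    - [0, 0, -0.005, 0, 0, 0]
    - [0, 0, -0.015, 0, 0, 0]
    - [0, 0, -0.03, 0, 0, 0]

```text
time: 16.85
tool_pos: [0.4483, 0.2051, 0.1859]
ee_rot: [-3.141, 0.001, 1.442]
wrist_force: [-0.2, 0.2, 0.3]
width: 0.0468
finger_force: 0.0
```

Request:
carry_out:
  commands:
    - [0, 0, -0.02, 0, 0, 0]
    - [0, 0, -0.05, 0, 0, 0]
    - [0, 0, -0.08, 0, 0, 0]
    - [0, 0, -0.11, 0, 0, 0]
    - [0, 0, -0.14, 0, 0, 0]

```text
time: 17.35
tool_pos: [0.4486, 0.2052, 0.3285]
ee_rot: [3.139, -0.001, 1.442]
wrist_force: [0.1, 0.3, 0.3]
width: 0.0468
finger_force: 0.0
```

Run:
```python
from bench import *
from h import *
o=get_obs();print(o["time"],o["tool_pos"].round(4),o["wrist_force"].round(1))
for n in("wrist","scene"):
    S=snapshot(n);cv2.imwrite(f"pics/{n}4.png",S["img"][:,:,::-1])
    P=cloud(S);hsv=cv2.cvtColor(S["img"],cv2.COLOR_RGB2HSV)
    lev=(hsv[...,2]<80)&(P[...,2]>.215)&(P[...,2]<.242)&(P[...,0]>.56)&(P[...,0]<.655)&(abs(P[...,1]-.03)<.12)
    if lev.sum()>20: print(n,lev.sum(),cv2.fitLine(plane(S,np.argwhere(lev)[:,::-1],.232)[:,:2].astype(np.float32),2,0,.01,.01).ravel())
    dr=(P[...,2]>.165)&(P[...,2]<.19)&(P[...,0]>.37)&(P[...,0]<.63)&(P[...,1]>.1)&(P[...,1]<.2)
    if dr.sum()>20: print("door",n,dr.sum(),cv2.fitLine(P[dr][:,:2].astype(np.float32),cv2.DIST_HUBER,0,.01,.01).ravel())
```

```text
17.35 [0.4486 0.2052 0.3285] [0.1 0.3 0.3]
door wrist 3202 [ 0.98847127 -0.15140864  0.5145668   0.15916826]
scene 275 [ 0.99993503 -0.01139757  0.6181491   0.01735784]
door scene 843 [ 0.98839074 -0.15193348  0.51562303  0.14743356]
```

View pics/scene4.png

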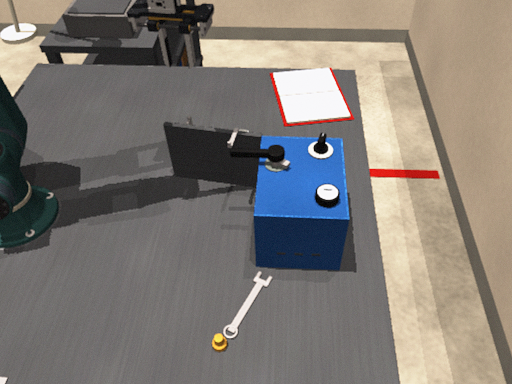

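The scene view shows the door open from (165,125) to (255,185), at 1.57+0.15 rad. The lever is straight out over the front, from (276,153) to (232,152). The wrench and fitting are where they were, and the robot is clear. Handing in.

```bash
python3 -c "
from bench import *
print(close_job())"
```

```text
the job is handed in; nothing more can be done
None
```

The isolator lever is at OFF (within about 0.01 rad of straight out) and the door is open about 99°; I never touched the knob, wrench, can or fitting, and handed the job in at about 17.5 s of the 62 s allowed.

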